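# Fetch the small vial from behind the bottles

## Task

Move the two big bottles out of the caddy and stand them both on the empty steel side tray, then take the little vial that stood behind them and stand it in the dish of the white vial holder while the bottles are still on the side tray. After that put each bottle back in the caddy exactly on the place it came from. Keep everything you move upright, and do not shift the beaker or the tape roll.

Things in the scene. Friction and masses are not known exactly. Their poses are not given: they have to be found in the camera images.
- tall_bottle_center (a point): opaque white plastic bottle, the taller of the two, 150 mm high, round body 68 mm across with shoulders; white ribbed cap 48 mm across over its top 24 mm. The point is on the axis half-way up, 75 mm above the underside and below the top; z is up along the bottle. About 0.3 kg; cap is fixed and can be gripped from above. Starts on either front place of the caddy
- glass_bottle_center (a point): clear glass bottle with whitish contents, the shorter and slightly wider of the two, 135 mm high, round body 70 mm across with shoulders; blue cap 49 mm across over its top 24 mm. The point is on the axis half-way up, 67.5 mm above the underside and below the top; z is up along the bottle. About 0.4 kg; cap is fixed and can be gripped from above. Starts on the other front place of the caddy
- vial_center (a point): small round vial, 58 mm high; body 32 mm across up to 44 mm, with a ribbed cap 29 mm across above that. The point is on the axis half-way up, 29 mm above the underside; z is up. About 0.03 kg. Starts on the rear place of the caddy, too close behind the bottles for a gripper to come down on it
- caddy: fixed grey plastic caddy, a shallow open tray 130 mm (x) by 200 mm (y) with a low rim 14 mm high and 4 mm thick; inside floor 4 mm above the worktop; small lugs reach 9 mm beyond its y ends. Three thin flat outlines on the floor mark the standing places: front ones centred at x = -16 mm, y = +50 and -50 mm, and the rear one at x = +32 mm, y = 0. Origin under its centre on the worktop, x away from the robot at yaw 0, z up
- side_tray: fixed empty steel tray 120 mm (x) by 224 mm (y), rim 12 mm high (rounded bead to 15 mm), walls 4 mm thick; inside floor 4 mm above the worktop. Both bottles fit side by side along y, for instance at y = +52 and -52 mm, x = 0. Origin under its centre on the worktop, z up. It is on the left or the right of the robot
- vial_holder: fixed white vial holder: square foot 94 mm wide and 4 mm thick carrying a round open dish, 84 mm across outside, opening 56 mm across, rim 13 mm above the worktop, dish floor 5 mm above the worktop. Origin under the centre of the dish on the worktop, z up. It is on the side opposite the side tray
- beaker_center (a point): empty glass beaker, 69 mm across and 91 mm high, loose on the worktop nearest the robot, between the tray and the holder; not to be moved. The point is on the axis half-way up
- tape_center (a point): roll of tape lying flat, 72 mm across and 19 mm high, loose on the worktop at the left; not to be moved. The point is at its centre half-way up
Things that resemble listed ones, but are neither listed nor needed, are in the scene too. What is shaped like the part that bears glass_bottle_center but red or yellow is not meant.

How it is judged:
On the way, in this order (a step that is already met when the one before it is completed fails the run):
1. both bottles stand released on the side tray, the vial still in its place in the caddy (x of tall_bottle_center in the frame of side_tray between -0.035 and 0.035 m and y of tall_bottle_center in the frame of side_tray between -0.085 and 0.085 m and z of tall_bottle_center in the frame of side_tray between 0.073 and 0.085 m and angle between each of tall_bottle_center, glass_bottle_center's own z axis and vertical below 0.1 rad and linear speed of each of tall_bottle, glass_bottle below 0.02 m/s and contact force between the fingers and tall_bottle below 0.3 N and x of glass_bottle_center in the frame of side_tray between -0.035 and 0.035 m and y of glass_bottle_center in the frame of side_tray between -0.085 and 0.085 m and z of glass_bottle_center in the frame of side_tray between 0.0655 and 0.0775 m and contact force between the fingers and glass_bottle below 0.3 N and distance of vial_center from where it was at the start of the episode below 0.03 m), for 0.2 s.
2. the vial stands released in the holder's dish while both bottles still stand on the side tray (horizontal distance between vial_center and vial_holder below 0.014 m and z of vial_center in the frame of vial_holder between 0.029 and 0.039 m and angle between each of vial_center, tall_bottle_center, glass_bottle_center's own z axis and vertical below 0.1 rad and linear speed of each of vial, tall_bottle, glass_bottle below 0.02 m/s and contact force between the fingers and vial below 0.3 N and x of tall_bottle_center in the frame of side_tray between -0.035 and 0.035 m and y of tall_bottle_center in the frame of side_tray between -0.085 and 0.085 m and z of tall_bottle_center in the frame of side_tray between 0.073 and 0.085 m and contact force between the fingers and tall_bottle below 0.3 N and x of glass_bottle_center in the frame of side_tray between -0.035 and 0.035 m and y of glass_bottle_center in the frame of side_tray between -0.085 and 0.085 m and z of glass_bottle_center in the frame of side_tray between 0.0655 and 0.0775 m and contact force between the fingers and glass_bottle below 0.3 N), for 0.2 s.
At the end, for the whole second after the job is handed in: The vial stands upright in the dish of the holder (within 14 mm of its centre, down on its floor); each bottle stands upright in the caddy within 14 mm of where that bottle stood at the start; all three are released and at rest (horizontal distance between vial_center and vial_holder below 0.014 m and z of vial_center in the frame of vial_holder between 0.029 and 0.039 m and angle between each of vial_center, tall_bottle_center, glass_bottle_center's own z axis and vertical below 0.1 rad and linear speed of each of vial, tall_bottle, glass_bottle below 0.02 m/s and contact force between the fingers and vial below 0.3 N and distance of each of tall_bottle_center, glass_bottle_center from where it was at the start of the episode below 0.014 m and contact force between the fingers and tall_bottle below 0.3 N and contact force between the fingers and glass_bottle below 0.3 N); the robot touches nothing.
It fails at once if a bottle or the vial is tipped by more than about 34 degrees (angle between any of tall_bottle_center, glass_bottle_center, vial_center's own z axis and vertical above 0.6 rad).
It fails at once if the beaker is shifted by more than 20 mm (distance of beaker_center from where it was at the start of the episode above 0.02 m).
It fails at once if the tape roll is shifted by more than 20 mm (distance of tape_center from where it was at the start of the episode above 0.02 m).
It also fails if it takes over 109 s, if anything falls off the work surface, if the arm or the gripper's body presses on something with over 40 N, if the wrist force passes 120 N, or if a joint passes its speed limit or range.

## Robot

A 7-joint arm with a two-finger parallel gripper is mounted at the origin on a cart in front of the work surface, level with it; the furniture and walls round the work are solid. World frame = base frame: x ahead of the robot, y to its left, z up, the work surface at z = 0. Lengths are in m, angles in rad, forces in N, time in s.
With the tool pointing down it reaches from about 0.425 to 1.025 m from the base axis. Payload 3.6 kg.
Tool frame: the origin (TCP) lies at the very end of the fingers, on their centre line; the grasp point (between the pads) lies 19 mm behind it; z points along the fingers, y is the line along which they close (so a half turn about z gives the same grasp; the last joint's range is limited). The gripper opens to 85 mm and grips with 20 to 120 N. Pads are 22 mm wide; open, the fingers measure 114 mm over their backs; the gripper's body (76 mm by 85 mm) begins 54 mm behind the grasp point. The pads swing forward as they close: fully open they stand 13 mm farther back than shut.
Start: joints at [1.216, 0.591, 0.048, 1.609, -0.033, 0.943, -0.034], TCP at [0.187, -0.7, 0.231] pointing down, gripper open.
Joint ranges: [-2.69, 2.69], [-0.47, 2.24], [-1.27, 1.36], [0.19, 2.51], [-1.53, 4.68], [0.08, 2.07], [-3.09, 3.09]. Speed limits (rad/s): [2.57, 2.57, 3.14, 3.14, 3.14, 3.14, 3.14].

## Interface

Orientations are given as a unit quaternion [x, y, z, w].
In Python, from bench import robot, cams, spotter gives the robot as it stands. The module is installed in compiled form; this text tells all that it offers.
- The arm moves only by the tool arm_command, never from a script. Its argument "moves" is a list of rows, each a list of 3 entries, a list of its own where there are three numbers: the opening in per cent of the stroke, from 0 (shut) to 100 (fully open), then the shift along the tool's x, y, z in cm, then the turn, a rotation vector about the tool's x, y, z in rad. In form: [[claw, [dx, dy, dz], [ax, ay, az]], ...]. A call has 1 to 20 rows; each row is the pose to reach, as a shift and turn from the pose commanded when the call began, along the tool's axes at that moment; what a row does not reach only later rows make up. A row lasts 1/8 s, in which the tool goes at most 62.5 mm and 10.7 degrees, less where a joint would pass 70% of its speed; a pose out of reach is approached as far as the arm can. A call with a gripper value outside its range is refused whole. The fingers move at their own pace and stop on an object; "newtons" is the grip in N (left out, the last holds). Time passes only in rows, so rows that repeat a pose let the fingers close. It gives the time, the measured TCP pose, the force, the opening and the grip force at its end, in the units of the state.
- robot.get_state(): the state, without advancing time (a new reading comes with each control period).
- cams.snapshot(name): name is "scene" or "top" or "wrist"; returns a dict with "image" (420x560x3 uint8, red, green, blue), "fx", "fy", "cx", "cy" (pixels), "camera_from_world" (4x4, takes a point from world to camera coordinates). Camera axes: x right, y up, looking along -z (the intrinsics and any distortion apply to the point x, -y, -z); pixel columns grow to the right and rows downward; lengths in m; the calibration is good to about 2 mm. A picture is of the moment at which its call begins. There is no depth.
- robot.finish_job(): hands the job in; it is judged then, once.
Trained networks look in a picture, given as the dict that the camera call returned (one of the last four; its "shot" number tells which), for a name from the list of things; names that differ only in an ending like _2 or _b are one class to them, and where a whole thing is asked for, a point or a joint stands for the part that bears it (a point fixed in the world has none). Each returns a list of dicts, best first, with "confidence" (0 to 1); they miss things now and then, are a little off and sometimes report something else, mostly with a low value. They report only what shows in the picture. A call takes as long as a camera call. They do not tell look-alikes from the thing itself.
- spotter.look_for(picture, label): "rect" ([left, top, right, bottom] in pixels, round what is visible of it).
- spotter.spot_point(picture, label): "at" ([column, row] in pixels: a listed point, or the origin of a listed thing).
The state is a dict: "clock": time; "qpos": joint angles; "joint_velocities": joint speeds; "tau": joint torques, N m; "ee_pos": TCP position; "orientation": TCP orientation; "force": force on the tool from outside, world axes, zero at the start; "torque": the same for the moment, N m; "grip_width": finger opening in m; "grip_force": force on a finger pad.
Only numpy, scipy, OpenCV 4.12 (cv2) and the standard library are available. Lean on these libraries where they do the work, as an engineer would, in place of code of your own. Each camera call takes 0.05 s, during which the arm holds its last target. There are 200 camera calls.

## Working session

There is one attempt and no reset: what is moved stays moved. The work goes in short steps, Python scripts to look and compute and a tool call to move; the robot and the scene stay as the last step left them, time stands still between calls to the robot, and variables do not carry over. Pictures are saved under pics/ and viewed, at most 14 in all, crops included, and the job is handed in when it is done.

Besides the shell and the picture viewer there is one more tool, called after "Call:" as name([rows], argument=value, ...), one row to a line, values as JSON. arm_command: Moves the arm, as the interface text tells. Its arguments: {"type":"object","properties":{"moves":{"type":"array"},"newtons":{"type":"number"}},"required":["moves"]}

```bash
mkdir -p pics; cat > h.py <<'E'
import numpy as np, cv2
from bench import robot, cams, spotter
def ray(p,uv):
    T=np.array(p["camera_from_world"]);R=T[:3,:3];c=-R.T@T[:3,3]
    d=R.T@np.array([(uv[0]-p["cx"])/p["fx"],-(uv[1]-p["cy"])/p["fy"],-1.]);return c,d
def at_z(p,uv,z):
    c,d=ray(p,uv);return c+d*(z-c[2])/d[2]
def proj(p,X):
    T=np.array(p["camera_from_world"]);q=T[:3,:3]@np.array(X)+T[:3,3]
    return [p["cx"]+p["fx"]*q[0]/-q[2],p["cy"]-p["fy"]*q[1]/-q[2]]
def save(p,n):cv2.imwrite("pics/"+n+".png",cv2.cvtColor(p["image"],cv2.COLOR_RGB2BGR))
Z=dict(tall_bottle_center=.079,glass_bottle_center=.0715,vial_center=.033,caddy=0,side_tray=0,vial_holder=0,beaker_center=.0455,tape_center=.0095)
E
cat > look.py <<'E'
from h import *
np.set_printoptions(precision=3,suppress=True)
s=robot.get_state();print(s["clock"],s["ee_pos"],s["orientation"],s["grip_width"])
for n in ["scene","top"]:
    p=cams.snapshot(n);save(p,n+"0")
    T=np.array(p["camera_from_world"]);print(n,"cam at",-T[:3,:3].T@T[:3,3],p.keys())
    for k,z in Z.items():
        for r in spotter.spot_point(p,k)[:3]:print(k,np.array(r["at"]),round(r["confidence"],2),at_z(p,r["at"],z))
E
python3 look.py
```

```text
0.0 [ 0.187 -0.7    0.23 ] [ 0.992  0.13  -0.    -0.001] 0.08504337619730888
scene cam at [-0.451  0.671  0.652] dict_keys(['image', 'fx', 'fy', 'cx', 'cy', 'camera_from_world', 'shot'])
tall_bottle_center [296.3 201.2] 0.98 [ 0.569 -0.001  0.079]
glass_bottle_center [175.3 265.8] 0.97 [0.397 0.469 0.072]
glass_bottle_center [272.2 213.4] 0.73 [0.54  0.109 0.072]
glass_bottle_center [313.6 188.4] 0.73 [ 0.648 -0.126  0.072]
vial_center [273.7 213.2] 0.33 [0.605 0.066 0.033]
caddy [281.4 219. ] 0.88 [0.609 0.032 0.   ]
side_tray [391.7 223. ] 0.75 [ 0.406 -0.296  0.   ]
vial_holder [250.2 266. ] 0.56 [0.401 0.257 0.   ]
beaker_center [338.1 227.5] 0.56 [ 0.403 -0.054  0.045]
beaker_center [296.6 198. ] 0.26 [ 0.652 -0.055  0.045]
tape_center [226.2 236.6] 0.73 [0.571 0.258 0.009]
top cam at [0.37  0.069 1.085] dict_keys(['image', 'fx', 'fy', 'cx', 'cy', 'camera_from_world', 'shot'])
tall_bottle_center [315. 202.] 0.75 [ 0.559 -0.007  0.079]
glass_bottle_center [364.6 170.9] 0.95 [ 0.648 -0.137  0.071]
glass_bottle_center [270.4 202.9] 0.7 [0.555 0.109 0.071]
glass_bottle_center [125.2 260.1] 0.59 [0.395 0.475 0.071]
vial_center [291.5 186.4] 0.63 [0.609 0.055 0.033]
caddy [293.3 200.8] 0.86 [ 0.575  0.048 -0.   ]
caddy [271.2 200.1] 0.54 [0.576 0.11  0.   ]
side_tray [413.7 261.6] 0.63 [ 0.416 -0.286  0.   ]
vial_holder [209.2 258.7] 0.64 [0.407 0.274 0.   ]
beaker_center [329.8 271.6] 0.67 [ 0.382 -0.051  0.046]
tape_center [214.5 203.4] 0.71 [0.56  0.267 0.01 ]
```

```bash
python3 - <<'E'
import cv2
a=cv2.imread("pics/scene0.png")[130:330,130:450];b=cv2.imread("pics/top0.png")[130:330,90:490]
cv2.imwrite("pics/sc.png",cv2.resize(a,None,fx=2.5,fy=2.5,interpolation=2));cv2.imwrite("pics/tc.png",cv2.resize(b,None,fx=2,fy=2,interpolation=2))
E
```

```text
(no output)
```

View pics/sc.png

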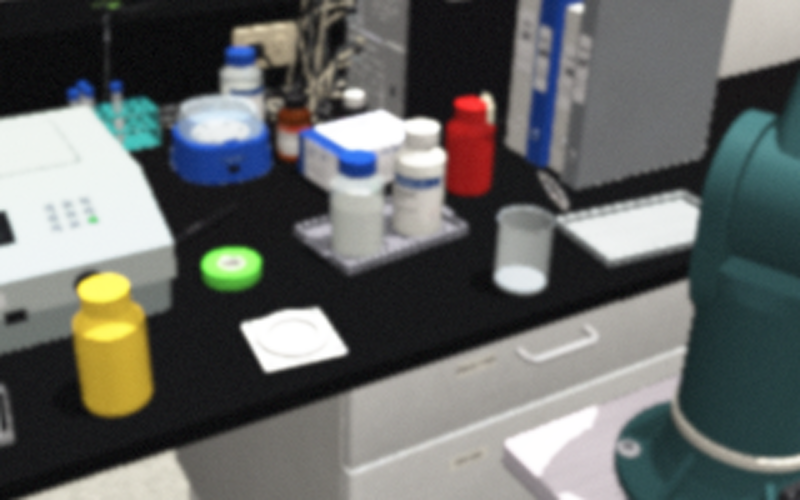

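View pics/tc.png

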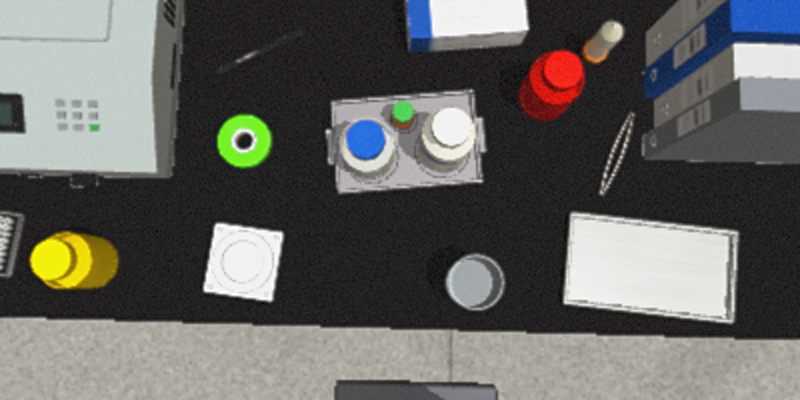

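Top crop: the caddy spans (331..482, 90..192) and holds the blue-capped clear bottle (366,139), the white bottle (452,127) and the green-capped vial (403,112). The look-alikes are red (553,85) and yellow (65,262). Neither stands in the caddy, so the blue-capped one is the glass bottle. The steel tray is on the right (650,267), the holder on the left (243,262), and the beaker at (474,281).

```bash
python3 - <<'E'
from h import *
np.set_printoptions(precision=4,suppress=True)
p=cams.snapshot("top")
f=lambda c:(c[0]/2+90,c[1]/2+130)
for n,z,cs in [("caddy",.014,[(331,99),(473,90),(482,182),(338,192)]),("tray",.013,[(571,213),(738,232),(734,321),(565,305)]),("holder",.004,[(214,223),(283,232),(273,301),(204,291)])]:
    P=np.array([at_z(p,f(c),z) for c in cs])[:,:2]
    e=(P[0]-P[1])+(P[3]-P[2])
    print(n,P.mean(0),"y-dir yaw",np.degrees(np.arctan2(-e[0],e[1])),[np.linalg.norm(P[i]-P[i-1]).round(3) for i in range(4)])
for n,z,c in [("glass",.139,(366,139)),("tall",.154,(452,127)),("vial",.062,(403,111)),("beakertop",.091,(476,281))]: print(n,at_z(p,f(c),z))
from scipy.spatial.transform import Rotation as R
s=robot.get_state();print(R.from_quat(s["orientation"]).as_matrix(),s["ee_pos"])
q=cams.snapshot("wrist");T=np.array(q["camera_from_world"]);print("wrist cam",-T[:3,:3].T@T[:3,3],"\n",T[:3,:3],q["fx"])
E
```

```text
caddy [0.5746 0.0492] y-dir yaw 5.606350932747129 [np.float64(0.131), np.float64(0.199), np.float64(0.13), np.float64(0.198)]
tray [ 0.4103 -0.2877] y-dir yaw -4.220049048257552 [np.float64(0.124), np.float64(0.228), np.float64(0.12), np.float64(0.227)]
holder [0.4018 0.266 ] y-dir yaw -6.041392895642614 [np.float64(0.093), np.float64(0.096), np.float64(0.094), np.float64(0.095)]
glass [0.5509 0.1005 0.139 ]
tall [ 0.5659 -0.0031  0.154 ]
vial [0.6049 0.0553 0.062 ]
beakertop [ 0.3838 -0.0414  0.091 ]
[[ 0.9662  0.2579  0.    ]
 [ 0.2579 -0.9662 -0.    ]
 [ 0.      0.     -1.    ]] [ 0.1869 -0.7005  0.2313]
wrist cam [ 0.251  -0.6841  0.3745] 
 [[ 0.2583 -0.9661  0.0009]
 [ 0.9329  0.2492 -0.2601]
 [ 0.251   0.068   0.9656]] 351.4942980592498
```

Call:
arm_command([
  [100,[30.9,-33.2,-2.9],[0,0,0]],
  [100,[30.9,-33.2,-2.9],[0,0,0]],
  [100,[30.9,-33.2,-2.9],[0,0,0]],
  [100,[30.9,-33.2,-2.9],[0,0,0]],
  [100,[30.9,-33.2,-2.9],[0,0,0]],
  [100,[30.9,-33.2,-2.9],[0,0,0]],
  [100,[30.9,-33.2,-2.9],[0,0,0]],
  [100,[30.9,-33.2,-2.9],[0,0,0]],
  [100,[54.5,-57.6,-2.9],[0,0,0.261]],
  [100,[54.5,-57.6,-2.9],[0,0,0.261]],
  [100,[54.5,-57.6,-2.9],[0,0,0.261]],
  [100,[54.5,-57.6,-2.9],[0,0,0.261]],
  [100,[54.5,-57.6,-2.9],[0,0,0.261]],
  [100,[54.5,-57.6,-2.9],[0,0,0.261]],
  [100,[54.5,-57.6,-2.9],[0,0,0.261]],
  [100,[54.5,-57.6,-2.9],[0,0,0.261]],
  [100,[54.5,-57.6,-2.9],[0,0,0.261]],
], newtons=40)

```text
clock: 3.12
ee_pos: [0.5643, -0.0058, 0.2602]
orientation: [1.0, -0.002, -0.0, 0.001]
force: [-0.2, -0.7, 0.4]
grip_width: 0.0854
grip_force: 0.0
```

```bash
cat > w.py <<'E'
from h import *
import sys
np.set_printoptions(precision=4,suppress=True)
s=robot.get_state();print(s["clock"],s["ee_pos"],s["orientation"],s["grip_width"],s["force"])
p=cams.snapshot("wrist");save(p,sys.argv[1])
for k in sys.argv[2:]:
    for r in spotter.spot_point(p,k)[:3]:print(k,np.array(r["at"]),round(r["confidence"],2),at_z(p,r["at"],Z[k]))
E
python3 w.py w1 tall_bottle_center glass_bottle_center vial_center caddy
```

```text
3.125 [ 0.5643 -0.0058  0.2602] [ 1.     -0.0018 -0.0003  0.0005] 0.08538550425362156 [-0.2422 -0.6912  0.369 ]
vial_center [221.2 140.5] 0.95 [0.6096 0.053  0.033 ]
caddy [230.  168.3] 0.61 [0.5764 0.0497 0.    ]
```

View pics/w1.png

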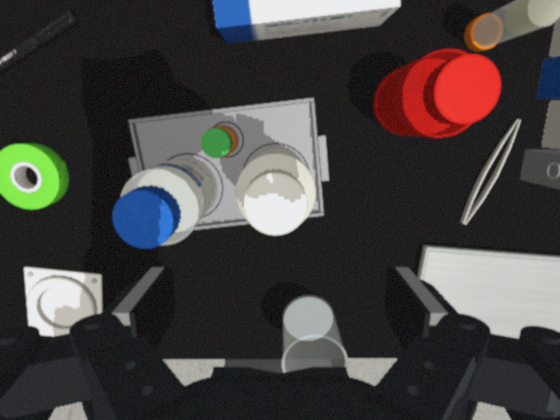

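The wrist view shows the white cap top at about (274,203), the blue cap at (146,217) and the green vial cap at (216,141), all in the caddy.

```bash
python3 - <<'E'
from h import *
np.set_printoptions(precision=4,suppress=True)
p=cams.snapshot("wrist")
for n,z,c in [("tall",.154,(274.5,204)),("glass",.139,(146,217)),("vial",.062,(216,141))]: print(n,at_z(p,c,z))
f=[(129,119),(314,97),(324,215)]
P=np.array([at_z(p,c,.014) for c in f]);print(P,(P[0]+P[2])/2)
for X in [(.565,-.003,.154),(.552,.099,.139),(.606,.054,.062)]:print(proj(p,X))
E
```

```text
tall [ 0.5715 -0.0015  0.154 ]
glass [0.5576 0.0991 0.139 ]
vial [0.6112 0.0552 0.062 ]
[[ 0.6316  0.1556  0.014 ]
 [ 0.6538 -0.0417  0.014 ]
 [ 0.525  -0.0564  0.014 ]] [0.5783 0.0496 0.014 ]
[np.float64(276.60143630846903), np.float64(212.54408827160933)]
[np.float64(146.85110242114789), np.float64(223.8227597001576)]
[np.float64(217.5323290496778), np.float64(146.5883697967189)]
```

Call:
arm_command([
  [100,[0.4,-0.4,4],[0,0,0]],
  [100,[0.4,-0.4,8],[0,0,0]],
  [100,[0.4,-0.4,11],[0,0,0]],
  [100,[0.4,-0.4,12.5],[0,0,0]],
  [100,[0.4,-0.4,13.8],[0,0,0]],
  [100,[0.4,-0.4,13.8],[0,0,0]],
  [100,[0.4,-0.4,13.8],[0,0,0]],
])

```text
clock: 4.3
ee_pos: [0.5698, 0.0006, 0.1232]
orientation: [1.0, -0.0, 0.001, -0.0]
force: [-0.3, 0.2, 0.2]
grip_width: 0.0854
grip_force: 0.0
```

```bash
python3 w.py w2
```

```text
4.3 [0.5698 0.0006 0.1232] [ 1.     -0.0002  0.0009 -0.    ] 0.0854476840863458 [-0.2605  0.2095  0.2105]
```

View pics/w2.png

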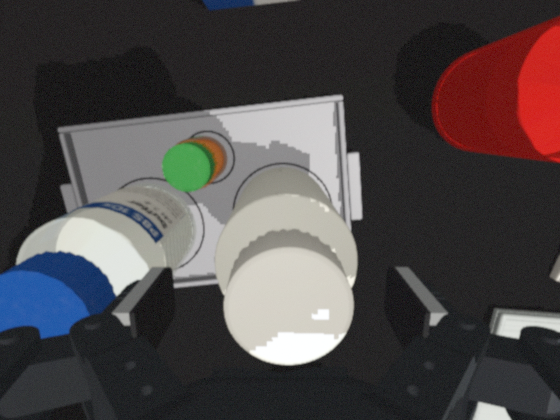

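The white cap is centred at about (288,305) between the fingers (145 and 415), about 3 mm to the right of their mid-line. The left finger clears the blue cap.

Call:
arm_command([
  [100,[0,0.25,0],[0,0,0]],
  [50,[0,0.25,0],[0,0,0]],
  [40,[0,0.25,0],[0,0,0]],
  [40,[0,0.25,0],[0,0,0]],
  [40,[0,0.25,0],[0,0,0]],
  [40,[0,0.25,0],[0,0,0]],
  [40,[0,0.25,0],[0,0,0]],
  [40,[0,0.25,0],[0,0,0]],
], newtons=40)

```text
clock: 5.35
ee_pos: [0.5693, -0.0019, 0.1227]
orientation: [1.0, -0.0, 0.0, 0.0]
force: [-0.8, 0.2, 4.9]
grip_width: 0.0469
grip_force: 41.3
```

Call:
arm_command([
  [40,[0,0,-1],[0,0,0]],
  [40,[0,0,-3],[0,0,0]],
  [40,[0,0,-6],[0,0,0]],
  [40,[0,0,-9],[0,0,0]],
  [40,[-0.8,1.7,-10],[0,0,0]],
  [40,[-2.4,5,-10],[0,0,0]],
  [40,[-4.2,8.8,-10],[0,0,0]],
  [40,[-6.2,12.8,-10],[0,0,0]],
  [40,[-8.2,17,-10],[0,0,0]],
  [40,[-10.2,21.2,-10],[0,0,0]],
  [40,[-12.2,25.3,-10],[0,0,0]],
  [40,[-14,29,-10],[0,0,0]],
  [40,[-15.4,32,-10],[0,0,0]],
  [40,[-16.1,33.4,-10],[0,0,0]],
  [40,[-16.3,33.8,-10],[0,0,0]],
  [40,[-16.3,33.8,-10],[0,0,0]],
])

```text
clock: 7.35
ee_pos: [0.4061, -0.3388, 0.222]
orientation: [1.0, 0.0, -0.0, -0.001]
force: [-0.1, 0.3, -4.2]
grip_width: 0.0468
grip_force: 41.9
```

```bash
python3 w.py w3 side_tray beaker_center; python3 - <<'E'
from h import *
p=cams.snapshot("top");save(p,"t3")
for k in ["side_tray","tall_bottle_center","beaker_center"]:
    for r in spotter.spot_point(p,k)[:2]:print(k,r,at_z(p,r["at"],Z[k]))
E
```

```text
7.35 [ 0.4061 -0.3388  0.222 ] [ 1.      0.0005 -0.0002 -0.0006] 0.04676005159358612 [-0.074   0.2564 -4.1621]
side_tray [231.1 178.7] 0.68 [ 0.4123 -0.2889  0.    ]
side_tray {'at': [412.1, 262.3], 'confidence': 0.96} [ 0.4141705  -0.28150593  0.        ]
tall_bottle_center {'at': [462.5, 267.1], 'confidence': 0.61} [ 0.40271664 -0.38353504  0.079     ]
beaker_center {'at': [328.7, 274.1], 'confidence': 0.76} [ 0.37518385 -0.04846399  0.0455    ]
```

View pics/w3.png

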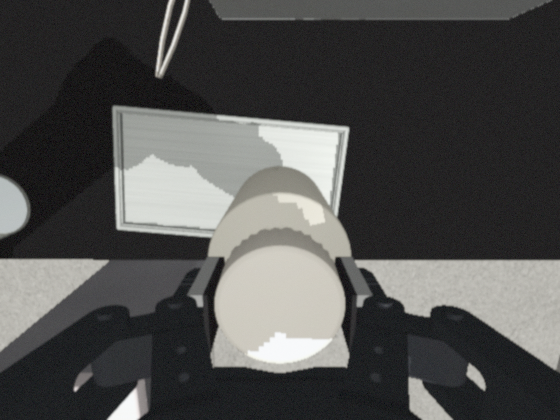

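The white bottle hangs upright between the fingers (cap at (280,300)). It is over the right half of the tray, whose rim spans (113..348, 105..240).

Call:
arm_command([
  [40,[0.2,0,2],[0,0,0]],
  [40,[0.2,0,5],[0,0,0]],
  [40,[0.2,0,7.5],[0,0,0]],
  [40,[0.2,0,9],[0,0,0]],
  [40,[0.2,0,9.6],[0,0,0]],
  [40,[0.2,0,9.8],[0,0,0]],
  [40,[0.2,0,9.9],[0,0,0]],
  [40,[0.2,0,9.9],[0,0,0]],
])

```text
clock: 8.7
ee_pos: [0.4083, -0.3402, 0.1239]
orientation: [1.0, -0.0, 0.0, 0.0]
force: [-0.5, 0.9, -3.3]
grip_width: 0.0465
grip_force: 41.9
```

Call:
arm_command([
  [40,[0,0,0.1],[0,0,0]],
  [40,[0,0,0.15],[0,0,0]],
  [40,[0,0,0.15],[0,0,0]],
])

```text
clock: 9.07
ee_pos: [0.4085, -0.3403, 0.1227]
orientation: [1.0, -0.0, 0.001, 0.0]
force: [-0.1, 0.6, 5.4]
grip_width: 0.0467
grip_force: 42.8
```

Call:
arm_command([
  [60,[0,0,0],[0,0,0]],
  [100,[0,0,0],[0,0,0]],
  [100,[0,0,0],[0,0,0]],
  [100,[0,0,-0.5],[0,0,0]],
  [100,[0,0,-4],[0,0,0]],
  [100,[0,0,-8],[0,0,0]],
  [100,[2,-4,-11],[0,0,0]],
  [100,[14.65,-43.9,-11],[0,0,0]],
  [100,[14.65,-43.9,-11],[0,0,0]],
  [100,[14.65,-43.9,-11],[0,0,0]],
  [100,[14.65,-43.9,-11],[0,0,0]],
  [100,[14.65,-43.9,-11],[0,0,0]],
  [100,[14.65,-43.9,-11],[0,0,0]],
  [100,[14.65,-43.9,-11],[0,0,0]],
  [100,[14.65,-43.9,-8],[0,0,0]],
  [100,[14.65,-43.9,-4],[0,0,0]],
  [100,[14.65,-43.9,-3],[0,0,0]],
  [100,[14.65,-43.9,-3],[0,0,0]],
])

```text
clock: 11.32
ee_pos: [0.5544, 0.0989, 0.1518]
orientation: [1.0, -0.0, -0.0, 0.0]
force: [0.9, 0.6, 0.2]
grip_width: 0.0857
grip_force: 0.0
```

```bash
python3 w.py w4; python3 - <<'E'
from h import *
p=cams.snapshot("top");save(p,"t4")
a=cv2.imread("pics/w4.png");b=cv2.imread("pics/t4.png")
cv2.imwrite("pics/c4.png",np.hstack([a[100:420,0:400],b[130:450,170:570]]))
E
```

```text
11.325 [0.5544 0.0989 0.1518] [ 1.     -0.0002 -0.0004  0.0001] 0.08566880354159769 [0.8788 0.6331 0.1526]Traceback (most recent call last):
  File "<stdin>", line 4, in <module>
    return _nx.concatenate(arrs, 1, dtype=dtype, casting=casting)
           ~~~~~~~~~~~~~~~^^^^^^^^^^^^^^^^^^^^^^^^^^^^^^^^^^^^^^^
ValueError: all the input array dimensions except for the concatenation axis must match exactly, but along dimension 0, the array at index 0 has size 320 and the array at index 1 has size 290
```

```bash
python3 - <<'E'
from h import *
a=cv2.imread("pics/w4.png");b=cv2.imread("pics/t4.png")
cv2.imwrite("pics/c4.png",np.hstack([a[130:420,80:480],b[130:420,160:560]]))
E
```

```text
(no output)
```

View pics/c4.png

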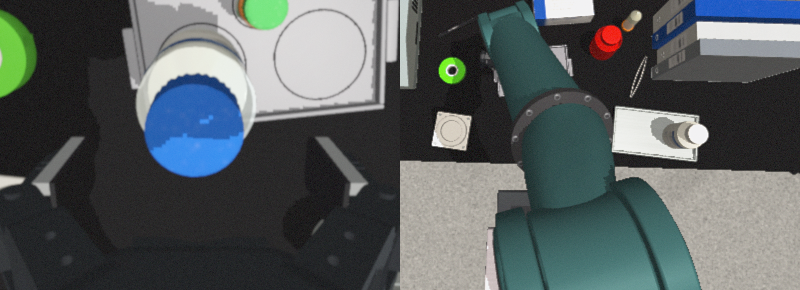

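The left half shows the blue cap at crop (194,128), 3 mm left of the finger mid-line. In the right half, the white bottle stands upright on the right part of the tray at (690,135).

Call:
arm_command([
  [100,[0,-0.2,2],[0,0,0]],
  [100,[0,-0.2,3.5],[0,0,0]],
  [100,[0,-0.2,4.5],[0,0,0]],
  [100,[0,-0.2,4.5],[0,0,0]],
  [50,[0,-0.2,4.5],[0,0,0]],
  [40,[0,-0.2,4.5],[0,0,0]],
  [40,[0,-0.2,4.5],[0,0,0]],
  [40,[0,-0.2,4.5],[0,0,0]],
  [40,[0,-0.2,4.5],[0,0,0]],
  [40,[0,-0.2,4.5],[0,0,0]],
  [40,[0,-0.2,4.5],[0,0,0]],
], newtons=45)

```text
clock: 12.8
ee_pos: [0.5551, 0.1012, 0.1076]
orientation: [1.0, -0.0, 0.001, -0.0]
force: [-0.3, -0.6, 5.4]
grip_width: 0.048
grip_force: 46.1
```

Call:
arm_command([
  [40,[0,0,-1],[0,0,0]],
  [40,[0,0,-3],[0,0,0]],
  [40,[0,0,-6],[0,0,0]],
  [40,[0,0,-9],[0,0,0]],
  [40,[-0.7,1.7,-10],[0,0,0]],
  [40,[-2.1,5,-10],[0,0,0]],
  [40,[-3.6,8.8,-10],[0,0,0]],
  [40,[-5.3,12.8,-10],[0,0,0]],
  [40,[-7,17,-10],[0,0,0]],
  [40,[-8.7,21.2,-10],[0,0,0]],
  [40,[-10.4,25.3,-10],[0,0,0]],
  [40,[-12,29,-10],[0,0,0]],
  [40,[-13.2,32,-10],[0,0,0]],
  [40,[-13.8,33.4,-10],[0,0,0]],
  [40,[-13.9,33.7,-10],[0,0,0]],
  [40,[-13.9,33.7,-10],[0,0,0]],
])

```text
clock: 14.8
ee_pos: [0.4157, -0.2348, 0.2066]
orientation: [1.0, 0.001, -0.0, -0.0]
force: [0.5, 0.7, -5.3]
grip_width: 0.0483
grip_force: 47.2
```

Call:
arm_command([
  [40,[0,0,2],[0,0,0]],
  [40,[0,0,5],[0,0,0]],
  [40,[0,0,7.5],[0,0,0]],
  [40,[0,0,9],[0,0,0]],
  [40,[0,0,9.6],[0,0,0]],
  [40,[0,0,9.8],[0,0,0]],
  [40,[0,0,9.95],[0,0,0]],
  [40,[0,0,9.95],[0,0,0]],
])

```text
clock: 15.8
ee_pos: [0.4158, -0.2361, 0.1078]
orientation: [1.0, -0.0, 0.0, 0.0]
force: [0.3, 0.3, -5.3]
grip_width: 0.0481
grip_force: 47.2
```

Call:
arm_command([
  [40,[0,0,0.1],[0,0,0]],
  [40,[0,0,0.15],[0,0,0]],
  [40,[0,0,0.15],[0,0,0]],
])

```text
clock: 16.18
ee_pos: [0.4161, -0.2362, 0.1075]
orientation: [1.0, -0.0, 0.001, 0.0]
force: [-2.7, 0.3, 10.1]
grip_width: 0.0478
grip_force: 49.0
```

Call:
arm_command([
  [60,[0,0,0],[0,0,0]],
  [100,[0,0,0],[0,0,0]],
  [100,[0,0,0],[0,0,0]],
  [100,[0,0,-0.5],[0,0,0]],
  [100,[0,0,-4],[0,0,0]],
  [100,[0,0,-8],[0,0,0]],
  [100,[1,-1.5,-10],[0,0,0]],
  [100,[19.2,-29.1,-10],[0,0,0]],
  [100,[19.2,-29.1,-10],[0,0,0]],
  [100,[19.2,-29.1,-10],[0,0,0]],
  [100,[19.2,-29.1,-10],[0,0,0]],
  [100,[19.2,-29.1,-10],[0,0,0]],
  [100,[19.2,-29.1,-10],[0,0,0]],
  [100,[19.2,-29.1,-5],[0,0,0]],
  [100,[19.2,-29.1,-1],[0,0,0]],
  [100,[19.2,-29.1,0],[0,0,0]],
  [100,[19.2,-29.1,0],[0,0,0]],
])

```text
clock: 18.3
ee_pos: [0.6073, 0.0544, 0.1058]
orientation: [1.0, -0.0, -0.0, 0.0]
force: [-0.4, -0.6, 0.4]
grip_width: 0.0853
grip_force: 0.0
```

```bash
python3 w.py w5 vial_center; python3 - <<'E'
from h import *
p=cams.snapshot("top");save(p,"t5")
a=cv2.imread("pics/w5.png");b=cv2.imread("pics/t5.png")
cv2.imwrite("pics/c5.png",np.hstack([a[130:420,80:480],b[130:420,160:560]]))
E
```

```text
18.3 [0.6073 0.0544 0.1058] [ 1.     -0.0005 -0.0004  0.0002] 0.0852628088411265 [-0.3686 -0.588   0.4397]
vial_center [281.1 222. ] 0.79 [0.6101 0.0525 0.033 ]
```

View pics/c5.png

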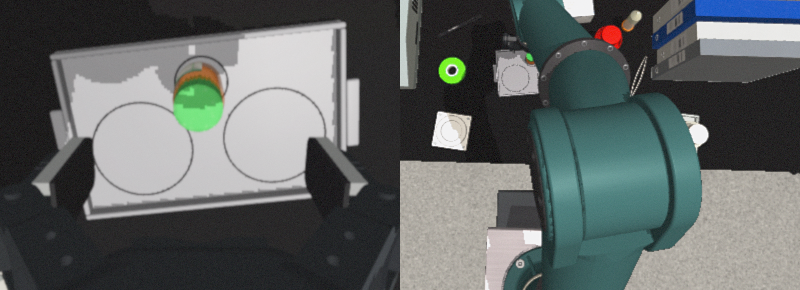

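The green-capped vial at crop (198,107) is centred between the fingers, and both front outlines are free. The white bottle is still on the tray; the arm hides the glass one.

Call:
arm_command([
  [100,[0.2,0,3],[0,0,0]],
  [100,[0.2,0,6],[0,0,0]],
  [100,[0.2,0,7.7],[0,0,0]],
  [100,[0.2,0,8.2],[0,0,0]],
  [60,[0.2,0,8.2],[0,0,0]],
  [30,[0.2,0,8.2],[0,0,0]],
  [25,[0.2,0,8.2],[0,0,0]],
  [20,[0.2,0,8.2],[0,0,0]],
  [20,[0.2,0,8.2],[0,0,0]],
  [20,[0.2,0,8.2],[0,0,0]],
  [20,[0.2,0,8.2],[0,0,0]],
  [20,[0.2,0,8.2],[0,0,0]],
], newtons=20)

```text
clock: 19.95
ee_pos: [0.6101, 0.0551, 0.0247]
orientation: [1.0, -0.0, 0.001, -0.0]
force: [-0.4, 0.4, 5.7]
grip_width: 0.031
grip_force: 20.2
```

```bash
python3 - <<'E'
from h import *
T=dict(np.load("x.npz")) if 0 else None
p=cams.snapshot("top")
for r in spotter.spot_point(p,"vial_holder")[:2]:print(r,at_z(p,r["at"],0))
# holder ring/foot from first top picture
q=cv2.imread("pics/top0.png");m=cv2.inRange(q,(190,190,190),(255,255,255))[235:285,185:240]
c=max(cv2.findContours(m,0,2)[0],key=cv2.contourArea);(u,v),wh,a=cv2.minAreaRect(c);print(u,v,wh,at_z(p,(u+185,v+235),.004))
g=cv2.cvtColor(cv2.imread("pics/w5.png"),6)
w=cams.snapshot("wrist")
E
```

```text
{'at': [210.7, 262.9], 'confidence': 0.77} [0.39601639 0.26924369 0.        ]
26.090465545654297 25.563570022583008 (34.36553955078125, 34.41498565673828) [0.40226836 0.26781183 0.004     ]
```

Call:
arm_command([
  [20,[0,0,-1],[0,0,0]],
  [20,[0,0,-4],[0,0,0]],
  [20,[0,0,-8],[0,0,0]],
  [20,[-1,-1,-10],[0,0,0]],
  [20,[-4,-4,-10],[0,0,0]],
  [20,[-7,-7.1,-10],[0,0,0]],
  [20,[-10,-10.2,-10],[0,0,0]],
  [20,[-13,-13.3,-10],[0,0,0]],
  [20,[-16,-16.3,-10],[0,0,0]],
  [20,[-19,-19.3,-10],[0,0,0]],
  [20,[-20.5,-20.9,-10],[0,0,0]],
  [20,[-20.8,-21.2,-10],[0,0,0]],
  [20,[-20.8,-21.2,-10],[0,0,0]],
  [20,[-20.8,-21.2,-10],[0,0,0]],
])

```text
clock: 21.85
ee_pos: [0.4023, 0.266, 0.1238]
orientation: [1.0, -0.001, 0.0, 0.0]
force: [0.6, 0.7, -0.5]
grip_width: 0.0304
grip_force: 20.0
```

```bash
python3 w.py w6 vial_holder;  python3 - <<'E'
from h import *
p=cams.snapshot("top");save(p,"t6");w=cams.snapshot("wrist")
print([proj(w,(.402,.267,.004)),proj(w,(.406,.267,.004))])
a=cv2.imread("pics/w6.png");b=cv2.imread("pics/t6.png")
cv2.imwrite("pics/c6.png",np.hstack([a[130:420,80:480],b[130:420,160:560]]))
for k in ["tall_bottle_center","glass_bottle_center","vial_holder"]:
    for r in spotter.spot_point(p,k)[:3]:print(k,r,at_z(p,r["at"],Z[k]))
E
```

```text
21.85 [0.4023 0.266  0.1238] [ 1.     -0.0012  0.0001  0.0003] 0.030432193131138534 [ 0.5501  0.6549 -0.4565]
vial_holder [278.6 201.5] 0.57 [0.4068 0.2657 0.    ]
[[np.float64(277.28618156690834), np.float64(208.70218396392443)], [np.float64(277.26877237549724), np.float64(203.65591657292754)]]
tall_bottle_center {'at': [447.1, 265.7], 'confidence': 0.63} [ 0.40507031 -0.34458687  0.079     ]
glass_bottle_center {'at': [364.6, 172.2], 'confidence': 0.93} [ 0.64464173 -0.13707236  0.0715    ]
glass_bottle_center {'at': [401.1, 262.2], 'confidence': 0.68} [ 0.4106905 -0.230244   0.0715   ]
glass_bottle_center {'at': [125.1, 260.4], 'confidence': 0.6} [0.39410242 0.47484329 0.0715    ]
```

View pics/c6.png

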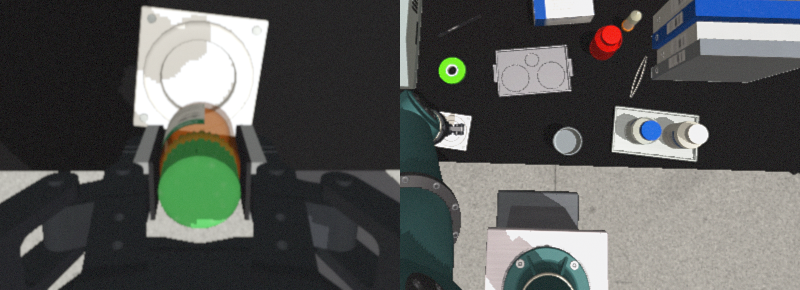

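The vial is held upright over the holder, with the dish centre at crop (198,72). In the top view both bottles stand on the tray at (648,130) and (692,135).

Call:
arm_command([
  [20,[0.3,0,3],[0,0,0]],
  [20,[0.3,0,6],[0,0,0]],
  [20,[0.3,0,8],[0,0,0]],
  [20,[0.3,0,9],[0,0,0]],
  [20,[0.3,0,9.5],[0,0,0]],
  [20,[0.3,0,9.75],[0,0,0]],
  [20,[0.3,0,9.85],[0,0,0]],
  [20,[0.3,0,9.85],[0,0,0]],
])

```text
clock: 23.2
ee_pos: [0.4048, 0.2673, 0.0257]
orientation: [1.0, -0.0, 0.0, -0.0]
force: [-0.5, 0.4, -0.4]
grip_width: 0.0307
grip_force: 20.0
```

Call:
arm_command([
  [20,[0,0,0.1],[0,0,0]],
  [20,[0,0,0.1],[0,0,0]],
])

```text
clock: 23.45
ee_pos: [0.4048, 0.2673, 0.0256]
orientation: [1.0, -0.0, 0.001, -0.0]
force: [-1.7, -0.9, 11.5]
grip_width: 0.0306
grip_force: 21.1
```

Call:
arm_command([
  [40,[0,0,0],[0,0,0]],
  [60,[0,0,0],[0,0,0]],
  [70,[0,0,0],[0,0,0]],
  [70,[0,0,-0.5],[0,0,0]],
  [80,[0,0,-4],[0,0,0]],
  [100,[0,0,-9],[0,0,0]],
  [100,[0,0,-14],[0,0,0]],
  [100,[0,0,-18],[0,0,0]],
  [100,[0,0,-18],[0,0,0]],
  [100,[0,0,-18],[0,0,0]],
])

```text
clock: 24.7
ee_pos: [0.404, 0.2666, 0.204]
orientation: [1.0, -0.0, -0.0, 0.0]
force: [-0.2, -0.7, 0.1]
grip_width: 0.0855
grip_force: 0.0
```

```bash
python3 w.py w7 vial_holder vial_center
```

```text
24.7 [0.404  0.2666 0.204 ] [ 1.     -0.0001 -0.0003  0.0003] 0.08546147744198393 [-0.2282 -0.6571  0.0738]
vial_holder [280.3 183.6] 0.89 [0.4082 0.2647 0.    ]
vial_center [280.2 195.5] 0.59 [0.4031 0.2649 0.033 ]
```

View pics/w7.png

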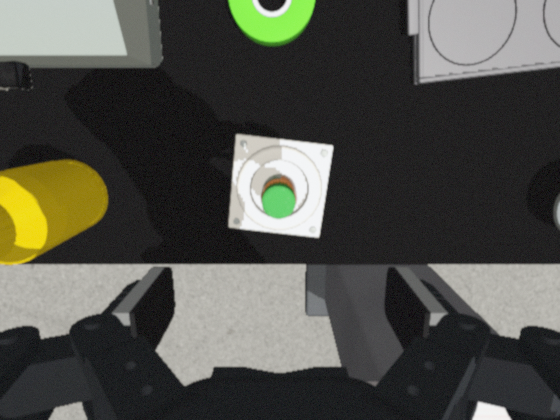

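The vial stands upright inside the dish: cap at (278,201), dish centre near (280,186).

```bash
python3 - <<'E'
from h import *
w=cams.snapshot("wrist");t=cams.snapshot("top");save(t,"t7")
print(at_z(w,(278.5,201.5),.063),at_z(w,(279.3,186.2),.004))
for k in ["tall_bottle_center","glass_bottle_center"]:
    for r in spotter.spot_point(t,k)[:3]:print(k,r,at_z(t,r["at"],Z[k]))
E
```

```text
[0.40403959 0.26601173 0.063     ] [0.40573222 0.26520276 0.004     ]
tall_bottle_center {'at': [446.4, 266.7], 'confidence': 0.97} [ 0.4024993  -0.34272972  0.079     ]
glass_bottle_center {'at': [402.9, 263.2], 'confidence': 0.84} [ 0.40828744 -0.23480962  0.0715    ]
glass_bottle_center {'at': [363.9, 169.8], 'confidence': 0.61} [ 0.65112856 -0.13522219  0.0715    ]
```

Call:
arm_command([
  [100,[0.6,25,0],[0,0,0]],
  [100,[0.6,25,0],[0,0,0]],
  [100,[0.6,25,0],[0,0,0]],
  [100,[0.6,25,0],[0,0,0]],
  [100,[1.2,50.3,0],[0,0,0]],
  [100,[1.2,50.3,0],[0,0,0]],
  [100,[1.2,50.3,0],[0,0,0]],
  [100,[1.2,50.3,0],[0,0,0]],
  [100,[1.2,50.3,0],[0,0,0]],
  [100,[1.2,50.3,0],[0,0,0]],
  [100,[1.2,50.3,0],[0,0,0]],
  [100,[1.2,50.3,0],[0,0,0]],
])

```text
clock: 26.55
ee_pos: [0.4166, -0.2341, 0.2042]
orientation: [1.0, 0.002, -0.0, -0.0]
force: [0.0, -0.3, 0.1]
grip_width: 0.0855
grip_force: 0.0
```

```bash
python3 w.py w8 glass_bottle_center tall_bottle_center
```

```text
26.55 [ 0.4166 -0.2341  0.2042] [ 1.      0.0015 -0.0002 -0.0003] 0.08545175807863378 [ 0.0042 -0.2915  0.1115]
```

View pics/w8.png

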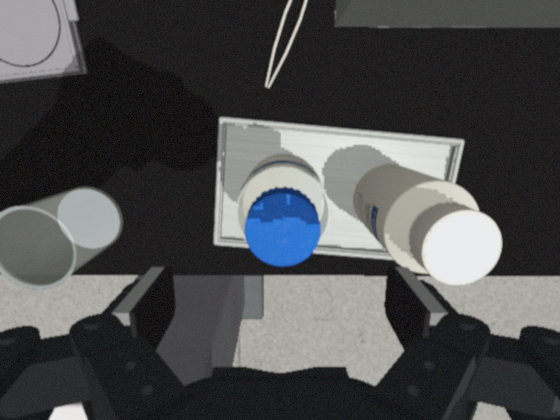

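Both bottles stand on the tray, blue cap at (283,229) centred under the gripper and white cap at (461,245). Going down on the blue one.

Call:
arm_command([
  [100,[0,0,4],[0,0,0]],
  [100,[0,0,7],[0,0,0]],
  [100,[0,0,9],[0,0,0]],
  [100,[0,0,9.6],[0,0,0]],
  [100,[0,0,9.6],[0,0,0]],
  [50,[0,0,9.6],[0,0,0]],
  [40,[0,0,9.6],[0,0,0]],
  [40,[0,0,9.6],[0,0,0]],
  [40,[0,0,9.6],[0,0,0]],
  [40,[0,0,9.6],[0,0,0]],
  [40,[0,0,9.6],[0,0,0]],
  [40,[0,0,9.6],[0,0,0]],
], newtons=45)

```text
clock: 28.2
ee_pos: [0.4171, -0.2363, 0.1093]
orientation: [1.0, -0.0, 0.001, 0.0]
force: [-0.8, 0.9, 4.9]
grip_width: 0.0479
grip_force: 45.7
```

Call:
arm_command([
  [40,[0,0,-1],[0,0,0]],
  [40,[0,0,-3],[0,0,0]],
  [40,[0,0,-6],[0,0,0]],
  [40,[0,0,-9],[0,0,0]],
  [40,[0.7,-1.7,-10],[0,0,0]],
  [40,[2.1,-5,-10],[0,0,0]],
  [40,[3.6,-8.8,-10],[0,0,0]],
  [40,[5.3,-12.8,-10],[0,0,0]],
  [40,[7,-17,-10],[0,0,0]],
  [40,[8.7,-21.2,-10],[0,0,0]],
  [40,[10.4,-25.3,-10],[0,0,0]],
  [40,[12,-29,-10],[0,0,0]],
  [40,[13.2,-32,-10],[0,0,0]],
  [40,[13.8,-33.4,-10],[0,0,0]],
  [40,[13.9,-33.75,-10],[0,0,0]],
  [40,[13.9,-33.75,-10],[0,0,0]],
  [40,[13.9,-33.75,-10],[0,0,0]],
])

```text
clock: 30.32
ee_pos: [0.5548, 0.0996, 0.2082]
orientation: [1.0, -0.001, -0.001, 0.001]
force: [-0.8, -0.3, -5.1]
grip_width: 0.0477
grip_force: 47.7
```

Call:
arm_command([
  [40,[0,0,2],[0,0,0]],
  [40,[0,0,5],[0,0,0]],
  [40,[0,0,7.5],[0,0,0]],
  [40,[0,0,9],[0,0,0]],
  [40,[0,0,9.6],[0,0,0]],
  [40,[0,0,9.8],[0,0,0]],
  [40,[0,0,9.9],[0,0,0]],
  [40,[0,0,9.9],[0,0,0]],
])

```text
clock: 31.32
ee_pos: [0.5559, 0.1017, 0.1099]
orientation: [1.0, -0.0, 0.001, -0.0]
force: [0.2, 0.0, -5.1]
grip_width: 0.0483
grip_force: 47.8
```

Call:
arm_command([
  [40,[0,0,0.1],[0,0,0]],
  [40,[0,0,0.15],[0,0,0]],
  [40,[0,0,0.15],[0,0,0]],
])

```text
clock: 31.7
ee_pos: [0.5563, 0.1017, 0.1094]
orientation: [1.0, -0.0, 0.001, -0.0]
force: [-1.2, -0.3, 4.9]
grip_width: 0.048
grip_force: 48.9
```

Call:
arm_command([
  [60,[0,0,0],[0,0,0]],
  [100,[0,0,0],[0,0,0]],
  [100,[0,0,0],[0,0,0]],
  [100,[0,0,-0.5],[0,0,0]],
  [100,[0,0,-4],[0,0,0]],
  [100,[0,0,-8],[0,0,0]],
  [100,[-1,3,-12],[0,0,0]],
  [100,[-14.8,44.2,-12],[0,0,0]],
  [100,[-14.8,44.2,-12],[0,0,0]],
  [100,[-14.8,44.2,-12],[0,0,0]],
  [100,[-14.8,44.2,-12],[0,0,0]],
  [100,[-14.8,44.2,-12],[0,0,0]],
  [100,[-14.8,44.2,-12],[0,0,0]],
  [100,[-14.8,44.2,-12],[0,0,0]],
  [100,[-14.8,44.2,-12],[0,0,0]],
  [100,[-14.8,44.2,-12],[0,0,0]],
  [100,[-14.8,44.2,-12],[0,0,0]],
])

```text
clock: 33.83
ee_pos: [0.4082, -0.3386, 0.2277]
orientation: [1.0, 0.001, 0.0, -0.0]
force: [-0.3, 0.6, -0.7]
grip_width: 0.0854
grip_force: 0.0
```

```bash
python3 w.py w9; python3 - <<'E'
from h import *
p=cams.snapshot("top");save(p,"t9")
a=cv2.imread("pics/w9.png");b=cv2.imread("pics/t9.png")
cv2.imwrite("pics/c9.png",np.hstack([a[130:420,80:480],b[130:420,160:560]]))
E
```

```text
33.825 [ 0.4082 -0.3386  0.2277] [ 1.      0.0015  0.     -0.0005] 0.08535789490828867 [-0.3343  0.6177 -0.721 ]
```

View pics/c9.png

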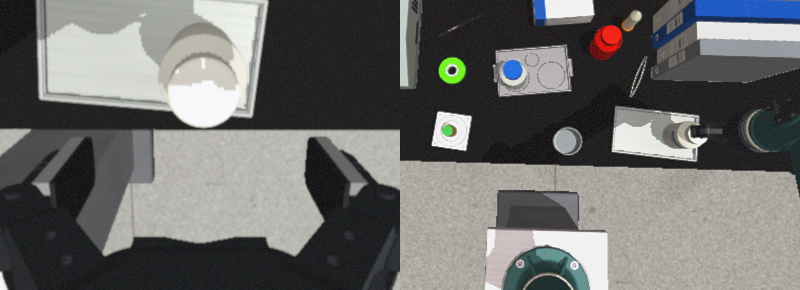

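The blue bottle is back in its place, crop (513,70). The vial is in the dish at (450,130), and the white cap at (205,90) is centred under the gripper.

Call:
arm_command([
  [100,[0,0,4],[0,0,0]],
  [100,[0,0,7],[0,0,0]],
  [100,[0,0,9.5],[0,0,0]],
  [100,[0,0,10.5],[0,0,0]],
  [100,[0,0,10.5],[0,0,0]],
  [50,[0,0,10.5],[0,0,0]],
  [40,[0,0,10.5],[0,0,0]],
  [40,[0,0,10.5],[0,0,0]],
  [40,[0,0,10.5],[0,0,0]],
  [40,[0,0,10.5],[0,0,0]],
  [40,[0,0,10.5],[0,0,0]],
  [40,[0,0,10.5],[0,0,0]],
], newtons=40)

```text
clock: 35.42
ee_pos: [0.4081, -0.3408, 0.1239]
orientation: [1.0, -0.0, 0.001, 0.0]
force: [0.4, 0.6, 5.9]
grip_width: 0.0467
grip_force: 40.9
```

Call:
arm_command([
  [40,[0,0,-1],[0,0,0]],
  [40,[0,0,-3],[0,0,0]],
  [40,[0,0,-6],[0,0,0]],
  [40,[0,0,-9],[0,0,0]],
  [40,[0.8,-1.7,-10],[0,0,0]],
  [40,[2.4,-5,-10],[0,0,0]],
  [40,[4.2,-8.8,-10],[0,0,0]],
  [40,[6.2,-12.8,-10],[0,0,0]],
  [40,[8.1,-17,-10],[0,0,0]],
  [40,[10.1,-21.2,-10],[0,0,0]],
  [40,[12,-25.3,-10],[0,0,0]],
  [40,[13.8,-29,-10],[0,0,0]],
  [40,[15.2,-32,-10],[0,0,0]],
  [40,[15.9,-33.5,-10],[0,0,0]],
  [40,[16.1,-33.9,-10],[0,0,0]],
  [40,[16.1,-33.9,-10],[0,0,0]],
  [40,[16.1,-33.9,-10],[0,0,0]],
])

```text
clock: 37.55
ee_pos: [0.5677, -0.0034, 0.2227]
orientation: [1.0, -0.001, -0.0, 0.0]
force: [0.4, 0.2, -3.8]
grip_width: 0.047
grip_force: 42.1
```

Call:
arm_command([
  [40,[0,0,2],[0,0,0]],
  [40,[0,0,5],[0,0,0]],
  [40,[0,0,7.5],[0,0,0]],
  [40,[0,0,9],[0,0,0]],
  [40,[0,0,9.6],[0,0,0]],
  [40,[0,0,9.8],[0,0,0]],
  [40,[0,0,9.95],[0,0,0]],
  [40,[0,0,9.95],[0,0,0]],
])

```text
clock: 38.55
ee_pos: [0.5692, -0.0014, 0.124]
orientation: [1.0, -0.0, 0.001, -0.0]
force: [0.6, -0.1, -1.7]
grip_width: 0.0466
grip_force: 42.3
```

Call:
arm_command([
  [40,[0,0,0.1],[0,0,0]],
  [40,[0,0,0.1],[0,0,0]],
  [60,[0,0,0.1],[0,0,0]],
  [100,[0,0,0.1],[0,0,0]],
  [100,[0,0,0.1],[0,0,0]],
  [100,[0,0,-0.4],[0,0,0]],
  [100,[0,0,-4],[0,0,0]],
  [100,[0,0,-8],[0,0,0]],
  [100,[0,0,-12],[0,0,0]],
  [100,[-2,4,-14],[0,0,0]],
  [100,[-8,14,-14],[0,0,0]],
  [100,[-12,22,-14],[0,0,0]],
  [100,[-12,22,-14],[0,0,0]],
  [100,[-12,22,-14],[0,0,0]],
  [100,[-12,22,-14],[0,0,0]],
])

```text
clock: 40.42
ee_pos: [0.4474, -0.223, 0.2636]
orientation: [1.0, -0.002, 0.0, 0.0]
force: [0.8, -0.0, -0.2]
grip_width: 0.0853
grip_force: 0.0
```

```bash
python3 look.py; python3 - <<'E'
import cv2,numpy as np
a=cv2.imread("pics/scene0.png")[130:330,130:450];b=cv2.imread("pics/top0.png")[130:330,90:490]
cv2.imwrite("pics/e.png",np.hstack([a,b]))
E
```

```text
40.425 [ 0.447 -0.223  0.264] [ 1.    -0.002  0.     0.   ] 0.0853332363234404
scene cam at [-0.451  0.671  0.652] dict_keys(['image', 'fx', 'fy', 'cx', 'cy', 'camera_from_world', 'shot'])
tall_bottle_center [296.1 199. ] 0.8 [ 0.585 -0.009  0.079]
glass_bottle_center [316.5 187.6] 0.8 [ 0.649 -0.14   0.072]
glass_bottle_center [176.2 268.8] 0.79 [0.383 0.471 0.072]
vial_center [244.7 258.8] 0.8 [0.397 0.276 0.033]
caddy [280.1 221.9] 0.56 [0.593 0.047 0.   ]
side_tray [388.5 219.5] 0.82 [ 0.431 -0.305  0.   ]
vial_holder [248.7 264.8] 0.86 [0.409 0.258 0.   ]
vial_holder [390.9 221.5] 0.53 [ 0.416 -0.301  0.   ]
beaker_center [337.1 222.9] 0.73 [ 0.429 -0.07   0.045]
tape_center [221.8 234.7] 0.56 [0.589 0.265 0.009]
tape_center [297.9 201.2] 0.3 [ 0.69  -0.088  0.009]
top cam at [0.37  0.069 1.085] dict_keys(['image', 'fx', 'fy', 'cx', 'cy', 'camera_from_world', 'shot'])
tall_bottle_center [314.2 199.6] 0.95 [ 0.565 -0.004  0.079]
tall_bottle_center [273.3 204.7] 0.4 [0.549 0.101 0.079]
glass_bottle_center [272.6 202.9] 0.89 [0.555 0.103 0.071]
glass_bottle_center [125.3 258.4] 0.86 [0.399 0.475 0.071]
glass_bottle_center [364.1 169.7] 0.72 [ 0.651 -0.136  0.071]
vial_center [207.1 259.4] 0.67 [0.404 0.273 0.033]
caddy [291.8 203.8] 0.76 [0.567 0.052 0.   ]
side_tray [413.5 262.2] 0.71 [ 0.415 -0.285  0.   ]
vial_holder [210.8 258.5] 0.76 [0.408 0.27  0.   ]
beaker_center [325.5 273.2] 0.71 [ 0.377 -0.04   0.046]
tape_center [209.8 200.9] 0.59 [0.566 0.28  0.01 ]
```

View pics/e.png

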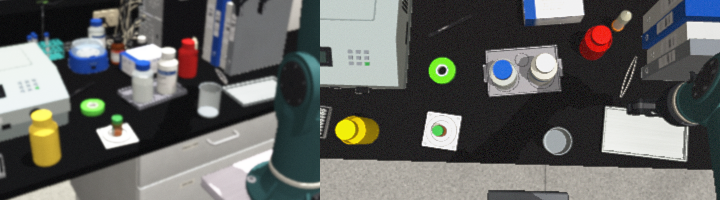

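Both bottles are upright on their starting places, at right crop (503,70) and (543,66). The vial stands in the dish at (438,131), the beaker and tape have not moved, and the arm is clear.

```bash
python3 -c "
from bench import robot
print(robot.finish_job())"
```

```text
the job is handed in; nothing more can be done
None
```

I handed the job in at about 41 s on the robot clock: the vial stands in the holder's dish, both bottles are back upright on their starting places, and the beaker and tape look unmoved in the last pictures; no verdict was returned.

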